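# Slacken the belt tensioner of a delay stage

### The job

Get the laser delay stage ready for its new belt: slide the carriage with the round knob along the rail until its pointer fin stands opposite the index fin. Then push the sprung tensioner arm with the upright thumb post back towards the rail, past its pawl click but short of its end stop, and finish while still holding it pushed in with the gripper, because it springs back if let go. Leave the carriage aligned and do not disturb the loose things lying around.

Things in the scene. Friction and masses are not known exactly. Their poses are not given: they have to be found in the camera images.
- stage: Black plate 110 x 290 x 10 mm fixed to the table, with the steel rail. Its +y runs along the rail from the dark motor block (42 mm square, top at 44 mm height, on it an 18 mm wide stub up to 56 mm) to the end by the tensioner; the rail's centre line is x = 0; x points away from the robot (within about 0.35 rad), z up; origin at table height.
- carriage (a joint): How far (m) the carriage has slid along the stage's +y from the motor end, 0 to 0.12. It stays where it is left; sliding friction about 2 N. It always starts nearer the motor than the index.
- knob_top (a point): Centre of the top of the upright round knob on the carriage: black, 24 mm across, 36 mm tall, its top 78 mm above the table. The aluminium carriage block under it measures 54 mm across the rail x 50 mm along it, its top at 42 mm height.
- pointer (a point): End of the carriage's pointer: a steel fin 3 mm thick that sticks out from the block's robot side at 33 mm height, 42 mm from the knob's axis. It moves with the carriage.
- index: Index: a small black block 16 x 18 x 14 mm with an upright steel fin 3 mm thick, fixed on the stage plate on the robot side of the rail, top at 36 mm height. Its fin lies in the plane y = 0 of its frame (axes parallel to the stage's). The pointer is opposite when pointer and index have the same position along the stage's y.
- tensioner: Fixed black plate 150 x 110 x 10 mm beyond the rail's end, carrying the tensioner. Origin on the arm's vertical pivot axis at table height; x, y about parallel to the stage's (within 0.2 rad). The click pawl sits 37 mm from the pivot on the +x side (housing up to 44 mm high); the arm points to -x. A short upright pin 62 mm from the pivot, on the rail side, marks the end stop.
- tension_angle (a joint): Angle (rad) of the arm: 0 at rest, 0.75 at its end stop, growing counterclockwise seen from above, as the thumb post goes to the tensioner's -y, towards the rail. The pawl rubs from about 0.06 to 0.46; the click is passed beyond 0.47; 0.6 is a good place to hold. A spring always pushes back: at the post about 5 N at rest, 6 to 10 N on the way over the click, 10 to 11 N at 0.6.
- post_top (a point): Centre of the top, at 86 mm height, of the thumb post: an upright round steel post, 16 mm across, 46 mm tall, on the tip of the arm 90 mm from the pivot. Push this, from its side away from the rail. It is at (-84, +32) mm in the tensioner's frame at rest, at (-83, -34) mm at the end stop.
- tensioner_arm: The swinging arm with its thumb post. Origin on the pivot axis at the arm's underside, 28 mm above the table; the post lies at x = -90 mm in its frame. An aluminium bar 18 mm wide, top at 40 mm height; the idler roller midway along it, 28 mm across, rises to 58 mm.
- mirror_mount: Loose bystander, leave it: round-based mirror mount on a short post, 108 high, base 50 across, black square frame (mm); origin under its centre.
- spare_pulley: Loose bystander, leave it: aluminium spare pulley, 34 across, 22 high (mm); origin under its centre.
- optic_post: Loose bystander, leave it: plain steel cylinder standing upright, 19 across, 60 high (mm); origin under its centre.
- ball_driver: Loose bystander, leave it: screwdriver, 180 long, black handle, lying flat (mm); origin under its centre.
- cleaner: Loose bystander, leave it: white closed bottle, 50 across, 120 high (mm); origin under its centre.
- spare_bearing: Loose bystander, leave it: steel ring, 32 across, 10 high, lying flat (mm); origin under its centre.
- lens_case: Loose bystander, leave it: flat grey case, 70 x 50 x 22 (mm); origin under its centre.
Mind the look-alikes: they are no part of the job. What is shaped like the tensioner but brown or green is not meant.

How it is judged (in metres and radians):
On the way, in this order (a step that is already met when the one before it is completed fails the run):
1. the carriage pointer stands opposite the index fin (within 4 mm), the tensioner still slack (y of pointer in the frame of index between -0.004 and 0.004 m and value of joint tension_angle below 0.3 rad), for 0.2 s.
2. the tensioner arm is pushed past its click and held by the gripper (value of joint tension_angle above 0.47 rad and contact force between the fingers and tensioner_arm above 3 N), for 0.2 s.
At the end, for the whole second after the job is handed in: The pointer is within 4 mm of the index fin along the rail; the tensioner arm rests between 0.47 rad (past the click) and 0.72 rad (short of the end stop), still, and the fingers press on the arm or its thumb post with more than 3 N (all of step 2 and y of pointer in the frame of index between -0.004 and 0.004 m and value of joint tension_angle below 0.72 rad and velocity of joint tension_angle between -0.1 and 0.1 rad/s); the arm keeps its last pose, push and grip.
It fails at once if a loose bystander is moved more than 20 mm (distance of any of mirror_mount, spare_pulley, optic_post, ball_driver, cleaner, spare_bearing, lens_case from where it was at the start of the episode above 0.02 m).
It also fails if it takes over 45 s, if anything falls off the work surface, if the arm or the gripper's body presses on something with over 40 N, if the wrist force passes 120 N, or if a joint passes its speed limit or range.

### The arm

A 6-joint arm with a two-finger parallel gripper is mounted at the origin on the work surface. World frame = base frame: x ahead of the robot, y to its left, z up, the work surface at z = 0. Lengths are in mm, angles in rad, forces in N, time in s.
With the tool pointing down it reaches from about 375 to 975 mm from the base axis. Payload 3.8 kg.
Tool frame: the origin (TCP) lies at the very end of the fingers, on their centre line; the grasp point (between the pads) lies 19 mm behind it (robot.grasp_offset is the distance from the TCP to the grasp point, in mm); y points along the fingers, x is the direction in which the jaws open and shut, and the axes are right-handed (so a half turn about y gives the same grasp; the last joint's range is limited). The gripper opens to 88 mm and grips with 3 to 60 N. Pads are 18 mm wide; open, the fingers measure 123 mm over their backs; the gripper's body (75 mm by 187 mm) begins 45 mm behind the grasp point.
Start: joints at [1.159, 0.264, 1.604, -0, 1.274, -0.037], TCP at [247.106, 628.138, 238.706] pointing down, gripper open.
Joint ranges: [-2.63, 2.63], [-0.94, 2.18], [0.31, 2.57], [-1.31, 4.45], [0, 2.66], [-2.55, 2.55]. Speed limits (rad/s): [2.57, 2.57, 3.14, 3.14, 3.14, 3.14].

### API

Orientations are given as a unit quaternion [x, y, z, w].
In Python, from station import robot gives the robot as it stands.
- The arm moves only by the tool apply_moves, never from a script. Its argument "plan" is a list of rows, each an object of numbers: "tx", "ty", "tz": the shift along the world's x, y, z in m; "roll": the turn about the world's z in degrees. In form: [{"tx": .., "ty": .., "tz": .., "roll": ..}, ...]. A call has 1 to 10 rows; each row shifts and turns the commanded pose from where the row before left it; what a row does not reach is not made up. A row lasts 1/10 s, in which the tool goes at most 50 mm and 8.59 degrees, less where a joint would pass 70% of its speed; a pose out of reach is approached as far as the arm can. A call with a gripper value outside its range is refused whole. "hand" is the finger opening in m, from 0 to 0.0881, set as the call begins (left out, the last holds). The fingers move at their own pace and stop on an object; "newtons" is the grip in N (left out, the last holds). Time passes only in rows, so rows that do not move let the fingers close. It gives the time, the measured TCP pose, the force and the opening at its end, in the units of the state.
- robot.get_obs(): the state, without advancing time (a new reading comes with each control period).
- robot.grab_frame(name): name is "scene" or "top"; returns a dict with "img" (384x512x3 uint8, blue, green, red), "z_map" (384x512 float32, mm along the optical axis (not along the pixel's ray), 0 where there is no reading), "fx", "fy", "cx", "cy" (pixels), "camera_from_world" (4x4, takes a point from world to camera coordinates). Camera axes: x right, y down, z forward; pixel columns grow to the right and rows downward; lengths in mm; the calibration is good to about 2 mm. A picture is of the moment at which its call begins.
- robot.finish_job(): hands the job in, once; it reports no verdict.
The state is a dict: "time": time; "joints": joint angles; "qvel": joint speeds; "joint_efforts": joint torques, N m; "eef_pos": TCP position; "ee_rot": TCP orientation; "contact_force": force on the tool from outside, world axes, zero at the start; "ft_torque": the same for the moment, N m; "width": opening from 0.0 (shut) to 1.0 (fully open).
Only numpy, scipy, OpenCV 4.12 (cv2) and the standard library are available. Lean on these libraries where they do the work, as an engineer would, in place of code of your own. Each camera call takes 0.05 s, during which the arm holds its last target. There are 200 camera calls.

## Working session

There is one attempt and no reset: what is moved stays moved. The work goes in short steps, Python scripts to look and compute and a tool call to move; the robot and the scene stay as the last step left them, time stands still between calls to the robot, and variables do not carry over. Pictures are saved under pics/ and viewed, about 8 in all and at most 12, crops included, and the job is handed in when it is done.

Besides the shell and the picture viewer there is one more tool, called after "Request:" as name([rows], argument=value, ...), one row to a line, values as JSON. apply_moves: Moves the arm, as the interface text tells. Its arguments: {"type":"object","properties":{"plan":{"type":"array","items":{"type":"object","properties":{"tx":{"type":"number"},"ty":{"type":"number"},"tz":{"type":"number"},"roll":{"type":"number"}}}},"hand":{"type":"number"},"newtons":{"type":"number"}},"required":["plan"]}

```bash
mkdir -p pics; cat > h.py <<'E'
import numpy as np, cv2, pickle
from station import robot
def grab(name):
    f=robot.grab_frame(name); pickle.dump(f,open(f'{name}.pkl','wb')); return f
def load(name): return pickle.load(open(f'{name}.pkl','rb'))
def cloud(f):
    z=f['z_map'].astype(float); v,u=np.mgrid[:z.shape[0],:z.shape[1]]
    c=np.stack([(u-f['cx'])/f['fx']*z,(v-f['cy'])/f['fy']*z,z],-1)
    T=np.linalg.inv(f['camera_from_world']); w=c@T[:3,:3].T+T[:3,3]; w[z==0]=np.nan
    return w
def proj(f,p):
    T=f['camera_from_world']; c=np.asarray(p)@T[:3,:3].T+T[:3,3]
    return np.stack([c[...,0]/c[...,2]*f['fx']+f['cx'],c[...,1]/c[...,2]*f['fy']+f['cy']],-1)
E
python3 - <<'E'
from h import *
for n in('top','scene'):
    f=grab(n); cv2.imwrite(f'pics/{n}0.png',cv2.resize(f['img'],(800,600),interpolation=cv2.INTER_CUBIC))
    T=np.linalg.inv(f['camera_from_world']); print(n,T[:3,3].round(),T[:3,2].round(2),f['fx'])
E
```

```text
top [ 478.  -37. 1292.] [ 0.08 -0.01 -1.  ] 404.7171679040835
scene [ 952. -639.  817.] [-0.37  0.59 -0.72] 394.23347435208575
```

View pics/top0.png

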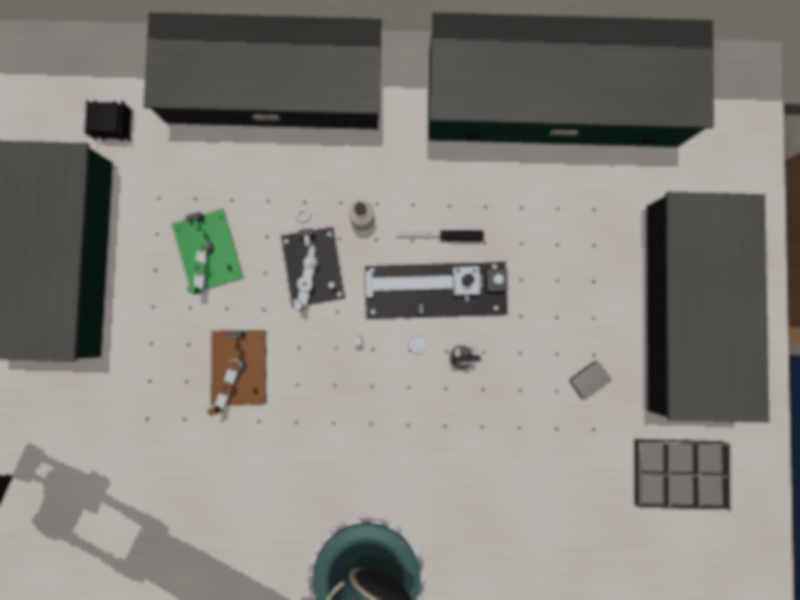

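View pics/scene0.png

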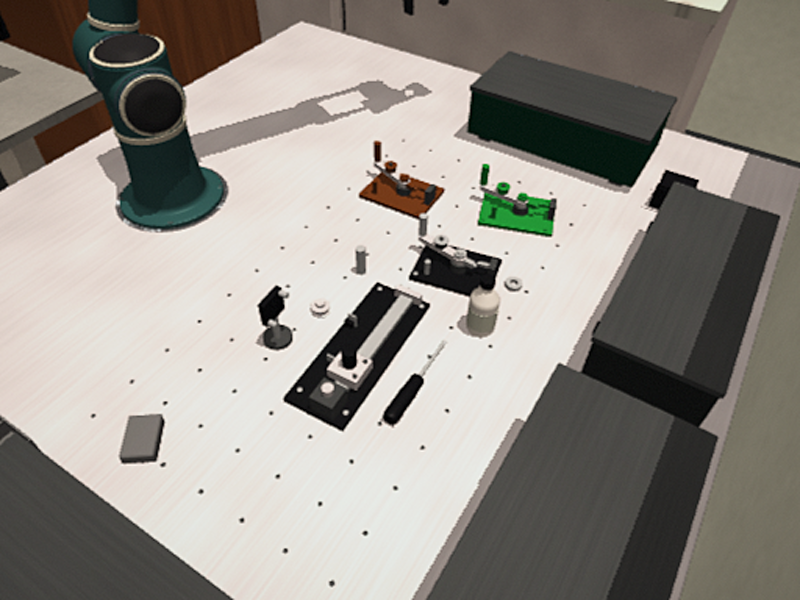

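The top view shows the stage at about (435,290), with the knob at (467,281) and the motor at (495,278). The index is at about (421,308). Tensioner candidates are black (312,267), green (207,250) and brown (238,367). I choose the black one, which is beyond the rail's end. Its post is at about (302,303) in top and (423,222) in scene.

```bash
python3 - <<'E'
from h import *
f=load('top');s=load('scene');W=cloud(f);S=cloud(s)
# plates by height 10 in top
m=(np.abs(W[...,2]-10)<5)&(f['img'].max(2)<90)
n,l,st,c=cv2.connectedComponentsWithStats(m.astype(np.uint8))
for i in range(1,n):
    if st[i,4]>150:
        p=W[l==i]; r=cv2.minAreaRect(p[:,:2].astype(np.float32)); print(c[i].round(),st[i,4],r,np.median(p[:,2]).round(1)); print(cv2.boxPoints(r).round(1).tolist())
def rep(name,C,box,z0,z1):
    m=(C[...,2]>z0)&(C[...,2]<z1)&(C[...,0]>box[0])&(C[...,0]<box[1])&(C[...,1]>box[2])&(C[...,1]<box[3])
    p=C[m]; 
    if len(p): print(name,len(p),'med',np.median(p,0).round(1),'ctr',((p.max(0)+p.min(0))/2).round(1),'ext',np.ptp(p,axis=0).round(1))
c0=W[int(281*.64),int(467*.64)];print('knob px',c0)
a=W[int(303*.64),int(302*.64)];print('post px',a); a2=S[int(216*.64),int(423*.64)];print(a2)
for n_,C in(('top',W),('scene',S)):
    rep(n_+' knob',C,(c0[0]-40,c0[0]+40,c0[1]-40,c0[1]+40),70,84)
    rep(n_+' post',C,(a2[0]-40,a2[0]+40,a2[1]-40,a2[1]+40),76,95)
    rep(n_+' block',C,(c0[0]-40,c0[0]+40,c0[1]-40,c0[1]+40),37,48)
def crop(f,p,h,k,nm):
    u=proj(f,p).round().astype(int); u0,v0=u-h
    cv2.imwrite(nm,cv2.resize(f['img'][max(v0,0):v0+2*h,max(u0,0):u0+2*h],None,fx=k,fy=k,interpolation=cv2.INTER_CUBIC)); print(nm,u0,v0); return cv2.imread(nm)
A=crop(f,np.array([c0[0],c0[1]+100,40]),60,5,'pics/a.png'); B=crop(s,np.array([c0[0],c0[1]+150,40]),60,5,'pics/b.png')
cv2.imwrite('pics/c1.png',cv2.resize(np.hstack([A,B]),(800,400)))
E
```

```text
[208. 171.] 604 ((618.501953125, 100.70437622070312), (150.3805389404297, 64.05120849609375), 2.0275447368621826) 9.9
[[542.2000122070312, 130.0], [544.5, 66.0], [694.7999877929688, 71.4000015258789], [692.5, 135.39999389648438]]
[188. 166.] 324 ((617.359375, 155.58070373535156), (127.77185821533203, 46.21495056152344), 11.694892883300781) 9.8
[[550.0999755859375, 165.3000030517578], [559.5, 120.0], [684.5999755859375, 145.89999389648438], [675.2000122070312, 191.1999969482422]]
[265. 173.] 284 ((613.3462524414062, -79.80745697021484), (19.709171295166016, 163.1611328125), 2.961794376373291) 10.0
[[599.2999877929688, 1.2000000476837158], [607.7000122070312, -161.8000030517578], [627.4000244140625, -160.8000030517578], [619.0, 2.200000047683716]]
[279. 194.] 1229 ((559.2197875976562, -126.97169494628906), (75.99639129638672, 281.06146240234375), 3.1145834922790527) 9.9
[[513.5999755859375, 11.300000190734863], [528.9000244140625, -269.3999938964844], [604.7999877929688, -265.20001220703125], [589.5, 15.399999618530273]]
[263. 370.] 151 ((3.1572952270507812, -90.10220336914062), (79.47
[... 199 characters left out ...]

knob px [ 589.03783906 -178.52865146   80.3546744 ]
post px [540.56951375 141.19610067  39.38910886]
[532.10725341 139.94015315  86.96298388]
top knob 49 med [ 592.1 -181.9   78.3] ctr [ 591.  -183.1   78.2] ext [21.3 21.3 11. ]
top post 26 med [531.8 143.2  86.3] ctr [530.7 142.4  83.1] ext [14.9 13.3 13.8]
top block 226 med [ 586.5 -179.4   42.4] ctr [ 585.1 -183.1   42.5] ext [65.8 50.8 10.5]
scene knob 75 med [ 594.4 -186.7   77.3] ctr [ 592.6 -185.4   75.9] ext [22.9 23.2  9.6]
scene post 24 med [532.9 138.2  84.9] ctr [533.  140.6  82.8] ext [14.6 16.3 10.6]
scene block 297 med [ 600.9 -193.8   41.8] ctr [ 586.6 -186.1   42.6] ext [69.2 52.7 10.7]
pics/a.png 204 119
pics/b.png 196 133
```

View pics/c1.png

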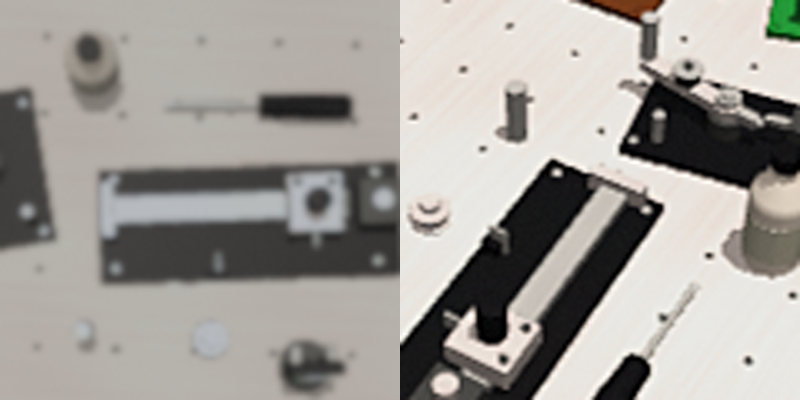

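```bash
cat > fin.py <<'E'
from h import *
Y=np.array([-.0545,.9985]);X=np.array([.9985,.0545])
def rayz(f,u,v,z):
    T=np.linalg.inv(f['camera_from_world']); d=T[:3,:3]@np.array([(u-f['cx'])/f['fx'],(v-f['cy'])/f['fy'],1.]); o=T[:3,3]
    return o+d*(z-o[2])/d[2]
def fins(f):
    # rectify: sample image onto stage-frame grid at plane z=34, origin knob-ish
    g=cv2.cvtColor(f['img'],cv2.COLOR_BGR2GRAY); o=np.array([590.,-182.])
    a,b=np.meshgrid(np.arange(-90,30,.5),np.arange(-60,190,.5),indexing='ij')
    P=np.concatenate([o+a[...,None]*X+b[...,None]*Y,np.full(a.shape+(1,),34.)],-1)
    q=proj(f,P).astype(np.float32)
    return cv2.remap(g,q[...,0],q[...,1],cv2.INTER_CUBIC)
E
python3 - <<'E'
from fin import *
R=[]
for n in('top','scene'):
    f=load(n); r=fins(f); R.append(cv2.resize(r[::-1],None,fx=1.6,fy=1.2)); W=cloud(f)
    o=np.array([590.,-182.]); d=W[...,:2]-o; a=d@X;b=d@Y; z=W[...,2]
    m=(a>-80)&(a<-28)&(b>-30)&(b<150)&(z>16)&(z<45)
    for k in np.argwhere(m): print(n,k,a[tuple(k)].round(1),b[tuple(k)].round(1),z[tuple(k)].round(1),f['img'][tuple(k)].mean().round())
cv2.imwrite('pics/r1.png',np.vstack(R)); print(R[0].shape)
E
```

```text
top [189 298] -28.7 0.2 43.4 121.0
top [190 298] -31.7 0.1 42.0 116.0
top [191 298] -34.8 0.2 42.1 110.0
top [192 298] -37.9 0.3 42.0 97.0
top [193 298] -40.4 -1.0 29.6 78.0
top [194 306] -43.5 -27.8 16.1 55.0
top [195 268] -43.9 92.8 27.7 90.0
top [195 269] -44.3 90.1 35.6 100.0
top [196 268] -46.7 92.7 21.8 97.0
top [196 269] -47.5 90.2 36.4 107.0
top [197 266] -49.9 99.2 26.1 63.0
top [197 267] -49.9 96.0 23.8 76.0
top [197 268] -50.2 93.1 30.0 99.0
top [197 269] -50.5 90.2 34.3 113.0
top [197 270] -50.2 86.7 25.7 101.0
top [197 271] -50.2 83.4 22.7 75.0
top [198 253] -51.6 139.9 18.6 61.0
top [198 266] -52.8 99.1 20.3 62.0
top [198 267] -53.1 96.2 25.7 74.0
top [198 268] -53.2 93.1 26.0 100.0
top [198 269] -53.6 90.3 33.4 116.0
top [198 270] -53.4 86.8 26.1 104.0
top [198 271] -53.5 83.7 27.2 78.0
top [199 266] -56.1 99.4 24.5 60.0
top [199 267] -56.2 96.2 24.9 69.0
top [199 268] -56.2 93.0 22.1 93.0
top [199 269] -56.7 90.4 33.0 109.0
top [199 270] -56.4 86.7 22.2 99.0
top [199 271] -56.4 83.5 20.9 76.0
top [199 302] -59.0 -14.4 17.6 55.0
top [200 266] -59.4 99.6 28.1 56.0
top [
[... 2280 characters left out ...]
-46.8 83.9 17.9 4.0
scene [208 226] -45.4 86.6 16.0 37.0
scene [209 222] -52.5 78.0 16.6 16.0
scene [227 209] -38.3 -3.0 39.7 133.0
scene [227 210] -37.0 -0.7 38.0 174.0
scene [228 209] -38.4 -3.3 35.9 55.0
scene [228 210] -34.6 -4.2 39.4 88.0
scene [228 211] -32.3 -3.2 39.8 143.0
scene [228 212] -29.6 -2.7 40.9 166.0
scene [229 209] -37.5 -4.8 34.1 60.0
scene [229 210] -33.5 -5.9 38.0 76.0
scene [229 211] -31.2 -5.0 38.4 68.0
scene [229 212] -28.2 -4.9 40.3 78.0
scene [230 209] -38.2 -4.4 29.1 52.0
scene [230 210] -34.5 -5.1 32.3 73.0
scene [230 211] -32.3 -4.0 32.5 68.0
scene [230 212] -28.5 -4.9 36.0 65.0
scene [231 210] -36.0 -3.6 25.6 34.0
scene [231 211] -32.5 -4.1 28.4 47.0
(288, 800)
```

View pics/r1.png

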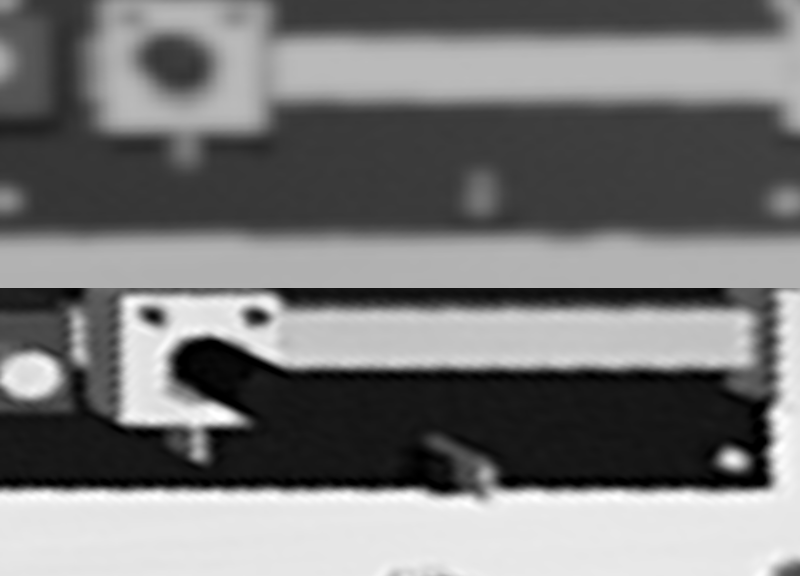

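```bash
python3 - <<'E'
from h import *
from scipy.spatial.transform import Rotation as Ro
o=robot.get_obs(); print({k:np.round(v,3) for k,v in o.items()}); print(Ro.from_quat(o['ee_rot']).as_matrix().round(3))
f=load('top');W=cloud(f)
# black tensioner plate + everything on it: non-table, dark/tall in region
m=(W[...,2]>6)&(W[...,0]>540)&(W[...,0]<720)&(W[...,1]>55)&(W[...,1]<200)&(W[...,2]<14)
m&=f['img'].max(2)-f['img'].min(2)<30
n,l,st,c=cv2.connectedComponentsWithStats(m.astype(np.uint8))
i=1+np.argmax(st[1:,4]); p=W[l==i]
# refine: min-area rect on all plate components
P=np.vstack([W[l==j] for j in range(1,n) if st[j,4]>60])
r=cv2.minAreaRect(P[:,:2].astype(np.float32)); print(r,cv2.boxPoints(r).round(0).tolist())
for nm,uv in dict(cleaner=(362,210),optic=(358,341),pulley=(416,345),mirror=(461,357),driver=(460,236),bearing=(303,215)).items(): print(nm,W[int(uv[1]*.64),int(uv[0]*.64)].round())
E
```

```text
{'time': np.float64(0.1), 'joints': array([ 1.159,  0.265,  1.605,  0.   ,  1.274, -0.037]), 'qvel': array([ 0.001, -0.002, -0.004,  0.   , -0.001,  0.002]), 'joint_efforts': array([ 1.0000e-03, -5.0362e+01, -3.5807e+01,  7.3000e-02,  2.3000e-02,
       -0.0000e+00]), 'eef_pos': array([246.864, 627.542, 237.499]), 'ee_rot': array([ 0.585,  0.397, -0.399, -0.584]), 'contact_force': array([0.79 , 0.272, 0.251]), 'ft_torque': array([-0.08 , -0.005, -0.013]), 'width': np.float64(0.997)}
[[ 0.366 -0.001 -0.931]
 [ 0.931 -0.002  0.366]
 [-0.002 -1.     0.   ]]
((616.7002563476562, 128.5397491455078), (153.0555419921875, 111.31940460205078), 10.472893714904785) [[531.0, 169.0], [552.0, 60.0], [702.0, 88.0], [682.0, 197.0]]
cleaner [712.  25. 121.]
optic [467.  26.  61.]
pulley [463. -87.  24.]
mirror [ 443. -169.  106.]
driver [ 682. -170.   28.]
bearing [723. 153.   0.]
```

Jaw axis heading is 68.5° and the stage's y heading is 93.1°, so I need a roll of about +24.6°. The travel to the knob is (+344, −812) mm.

Request:
apply_moves([
  {"tx": 0.017, "ty": -0.041, "roll": 1.2},
  {"tx": 0.017, "ty": -0.041, "roll": 1.2},
  {"tx": 0.017, "ty": -0.041, "roll": 1.2},
  {"tx": 0.017, "ty": -0.041, "roll": 1.2},
  {"tx": 0.017, "ty": -0.041, "roll": 1.2},
  {"tx": 0.017, "ty": -0.041, "roll": 1.2},
  {"tx": 0.017, "ty": -0.041, "roll": 1.2},
  {"tx": 0.017, "ty": -0.041, "roll": 1.2},
  {"tx": 0.017, "ty": -0.041, "roll": 1.2},
  {"tx": 0.017, "ty": -0.041, "roll": 1.2},
], hand=0.06, newtons=25)

```text
schema error: expected keys tx, ty, tz, roll
```

Request:
apply_moves([
  {"tx": 0.017, "ty": -0.041, "roll": 1.3},
  {"tx": 0.017, "ty": -0.041, "roll": 1.3},
  {"tx": 0.017, "ty": -0.041, "roll": 1.3},
  {"tx": 0.017, "ty": -0.041, "roll": 1.3},
  {"tx": 0.017, "ty": -0.041, "roll": 1.3},
  {"tx": 0.017, "ty": -0.041, "roll": 1.3},
  {"tx": 0.017, "ty": -0.041, "roll": 1.3},
  {"tx": 0.017, "ty": -0.041, "roll": 1.2},
  {"tx": 0.017, "ty": -0.041, "roll": 1.2},
  {"tx": 0.017, "ty": -0.041, "roll": 1.2},
])

```text
schema error: expected keys tx, ty, tz, roll
```

Request:
apply_moves([
  {"tx": 0.017, "ty": -0.041, "tz": 0, "roll": 1.2},
  {"tx": 0.017, "ty": -0.041, "tz": 0, "roll": 1.2},
  {"tx": 0.017, "ty": -0.041, "tz": 0, "roll": 1.2},
  {"tx": 0.017, "ty": -0.041, "tz": 0, "roll": 1.2},
  {"tx": 0.017, "ty": -0.041, "tz": 0, "roll": 1.2},
  {"tx": 0.017, "ty": -0.041, "tz": 0, "roll": 1.2},
  {"tx": 0.017, "ty": -0.041, "tz": 0, "roll": 1.2},
  {"tx": 0.017, "ty": -0.041, "tz": 0, "roll": 1.2},
  {"tx": 0.017, "ty": -0.041, "tz": 0, "roll": 1.2},
  {"tx": 0.017, "ty": -0.041, "tz": 0, "roll": 1.2},
], hand=0.06, newtons=25)

```text
time: 1.1
eef_pos: [417.2, 216.3, 238.4]
ee_rot: [0.539, 0.457, -0.457, -0.539]
contact_force: [0.3, 0.3, -0.1]
width: 0.678
```

Request:
apply_moves([
  {"tx": 0.017, "ty": -0.041, "tz": 0, "roll": 1.3},
  {"tx": 0.017, "ty": -0.041, "tz": 0, "roll": 1.3},
  {"tx": 0.017, "ty": -0.041, "tz": 0, "roll": 1.3},
  {"tx": 0.017, "ty": -0.041, "tz": 0, "roll": 1.3},
  {"tx": 0.017, "ty": -0.041, "tz": 0, "roll": 1.3},
  {"tx": 0.017, "ty": -0.041, "tz": 0, "roll": 1.3},
  {"tx": 0.017, "ty": -0.041, "tz": 0, "roll": 1.2},
  {"tx": 0.017, "ty": -0.041, "tz": 0, "roll": 1.2},
  {"tx": 0.017, "ty": -0.041, "tz": 0, "roll": 1.2},
  {"tx": 0, "ty": 0, "tz": 0, "roll": 1.2},
])

```text
time: 2.1
eef_pos: [571.2, -155.5, 238.0]
ee_rot: [-0.487, -0.512, 0.513, 0.487]
contact_force: [-0.2, -0.7, -0.3]
width: 0.681
```

Request:
apply_moves([
  {"tx": 0.02, "ty": -0.028, "tz": -0.01, "roll": 0},
  {"tx": 0, "ty": 0, "tz": -0.04, "roll": 0},
  {"tx": 0, "ty": 0, "tz": -0.04, "roll": 0},
  {"tx": 0, "ty": 0, "tz": -0.03, "roll": 0},
  {"tx": 0, "ty": 0, "tz": -0.02, "roll": 0},
  {"tx": 0, "ty": 0, "tz": 0, "roll": 0},
])

```text
time: 2.7
eef_pos: [586.5, -176.8, 94.3]
ee_rot: [-0.483, -0.512, 0.515, 0.489]
contact_force: [-0.6, -0.2, -0.4]
width: 0.68
```

```bash
python3 - <<'E'
from h import *
from scipy.spatial.transform import Rotation as Ro
print(Ro.from_quat(robot.get_obs()['ee_rot']).as_matrix()[:,0].round(3))
s=grab('scene'); cv2.imwrite('pics/k1.png',cv2.resize(s['img'][130:290,130:330],None,fx=4,fy=3.75,interpolation=cv2.INTER_CUBIC))
E
```

```text
[-0.055  0.998  0.004]
```

View pics/k1.png

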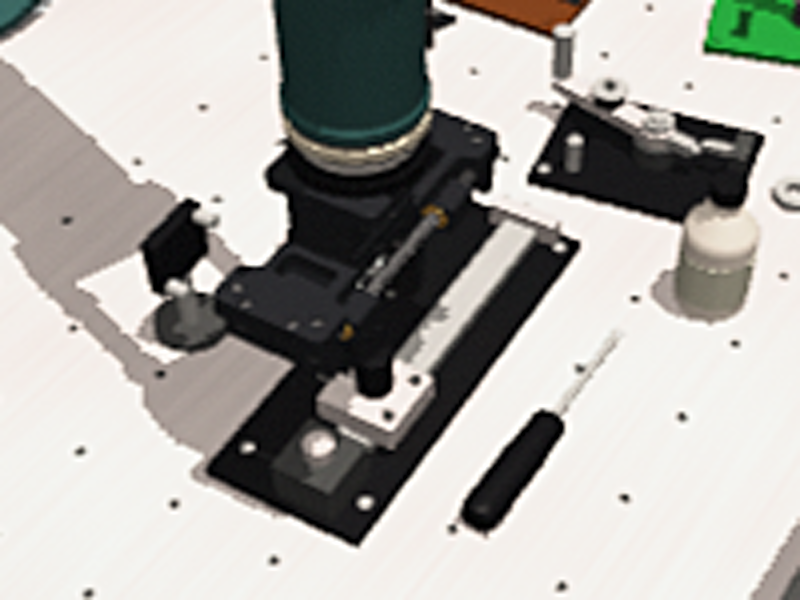

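The gripper is above the knob, which sits near (375,375) in the crop. Mirror mount is clear to the left. I'll correct the offset and go down.

Request:
apply_moves([
  {"tx": 0.005, "ty": -0.008, "tz": 0, "roll": 0},
  {"tx": 0, "ty": 0, "tz": -0.018, "roll": 0},
  {"tx": 0, "ty": 0, "tz": -0.018, "roll": 0},
  {"tx": 0, "ty": 0, "tz": 0, "roll": 0},
])

```text
time: 3.15
eef_pos: [594.9, -187.0, 62.4]
ee_rot: [-0.486, -0.513, 0.514, 0.487]
contact_force: [-1.3, 0.4, -0.5]
width: 0.682
```

Request:
apply_moves([
  {"tx": 0, "ty": 0, "tz": 0, "roll": 0},
  {"tx": 0, "ty": 0, "tz": 0, "roll": 0},
  {"tx": 0, "ty": 0, "tz": 0, "roll": 0},
  {"tx": 0, "ty": 0, "tz": 0, "roll": 0},
  {"tx": 0, "ty": 0, "tz": 0, "roll": 0},
  {"tx": 0, "ty": 0, "tz": 0, "roll": 0},
  {"tx": 0, "ty": 0, "tz": 0, "roll": 0},
], hand=0.01, newtons=25)

```text
time: 3.85
eef_pos: [595.6, -184.8, 63.7]
ee_rot: [0.486, 0.514, -0.512, -0.487]
contact_force: [-0.7, 7.0, 4.8]
width: 0.261
```

Request:
apply_moves([
  {"tx": -0.0006, "ty": 0.01, "tz": 0, "roll": 0},
  {"tx": -0.0006, "ty": 0.013, "tz": 0, "roll": 0},
  {"tx": -0.0007, "ty": 0.013, "tz": 0, "roll": 0},
  {"tx": -0.0007, "ty": 0.013, "tz": 0, "roll": 0},
  {"tx": -0.0007, "ty": 0.013, "tz": 0, "roll": 0},
  {"tx": -0.0007, "ty": 0.013, "tz": 0, "roll": 0},
  {"tx": -0.0006, "ty": 0.01, "tz": 0, "roll": 0},
  {"tx": -0.0003, "ty": 0.005, "tz": 0, "roll": 0},
  {"tx": 0, "ty": 0, "tz": 0, "roll": 0},
  {"tx": 0, "ty": 0, "tz": 0, "roll": 0},
])

```text
time: 4.85
eef_pos: [590.6, -95.0, 63.6]
ee_rot: [0.486, 0.514, -0.513, -0.486]
contact_force: [0.1, 1.1, 6.4]
width: 0.264
```

```bash
python3 - <<'E'
from fin import *
print(robot.get_obs()['eef_pos'],robot.get_obs()['contact_force'])
R=[]
for n in('top','scene'):
    f=grab(n); R.append(cv2.resize(fins(f)[::-1],None,fx=1.6,fy=1.2))
cv2.imwrite('pics/r2.png',np.vstack(R))
E
```

```text
[590.64978061 -94.9680625   63.62880863] [0.08090671 1.12920912 6.40921519]
```

View pics/r2.png

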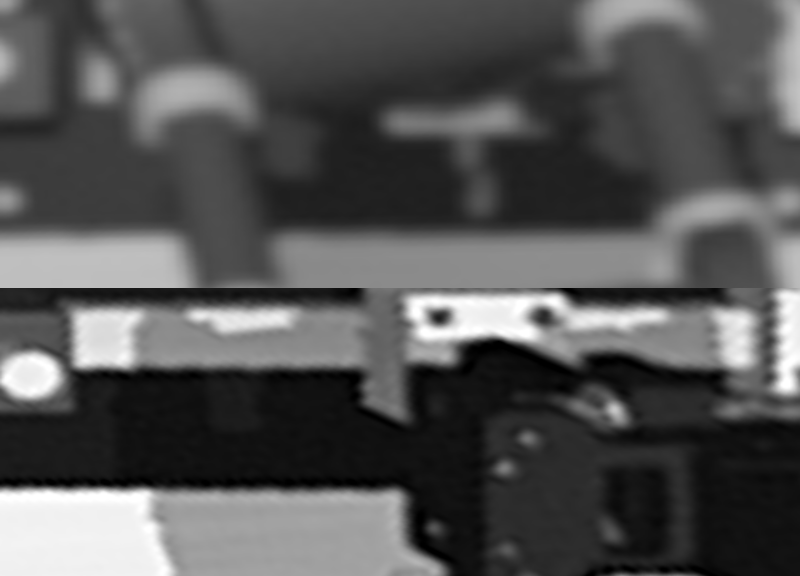

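```bash
cat > prof.py <<'E'
from fin import *
f=grab('top'); r=fins(f).astype(float)
a=np.arange(-90,30,.5); b=np.arange(-60,190,.5)
def cen(a0,a1,b0):
    p=r[(a>a0)&(a<a1)].mean(0); w=(b>b0-7)&(b<b0+7); q=p[w]-np.minimum(p[w][0],p[w][-1]); q=np.clip(q-.35*q.max(),0,None); return (q*b[w]).sum()/q.sum()
import sys
for b0 in map(float,sys.argv[1:2]):
    for rg in((-34,-31),(-36,-33),(-38,-35),(-40,-37)): print('ptr',rg,round(cen(*rg,b0),2))
for rg in((-47,-44),(-50,-47),(-54,-50),(-58,-54)): print('idx',rg,round(cen(*rg,90),2))
E
python3 prof.py 86; python3 -c "
import pickle;p=pickle.load(open('top.pkl','rb'));
from fin import *
W=cloud(p);o=np.array([590.,-182.]); d=W[...,:2]-o; a=d@X;b=d@Y;z=W[...,2]
for k in np.argwhere((a>-48)&(a<-28)&(b>70)&(b<110)&(z>27)&(z<60)): k=tuple(k);print(k,a[k].round(1),b[k].round(1),z[k].round(1),p['img'][k].mean().round())
"
```

```text
ptr (-34, -31) 86.19
ptr (-36, -33) 86.16
ptr (-38, -35) 86.11
ptr (-40, -37) 86.23
idx (-47, -44) 90.22
idx (-50, -47) 90.37
idx (-54, -50) 90.09
idx (-58, -54) 90.02
(np.int64(190), np.int64(270)) -29.1 86.7 39.6 92.0
(np.int64(191), np.int64(270)) -32.3 86.9 41.7 86.0
(np.int64(192), np.int64(270)) -35.3 86.9 39.8 83.0
(np.int64(193), np.int64(270)) -38.4 87.0 38.9 73.0
(np.int64(195), np.int64(268)) -44.1 93.0 32.0 59.0
(np.int64(195), np.int64(269)) -44.2 90.0 33.3 67.0
(np.int64(196), np.int64(269)) -47.4 90.1 34.0 73.0
```

Request:
apply_moves([
  {"tx": 0, "ty": 0.002, "tz": 0, "roll": 0},
  {"tx": -0.0002, "ty": 0.0017, "tz": 0, "roll": 0},
  {"tx": 0, "ty": 0, "tz": 0, "roll": 0},
  {"tx": 0, "ty": 0, "tz": 0, "roll": 0},
  {"tx": 0, "ty": 0, "tz": 0, "roll": 0},
])

```text
time: 5.5
eef_pos: [590.5, -92.2, 63.7]
ee_rot: [0.486, 0.514, -0.513, -0.486]
contact_force: [0.2, -0.5, 6.4]
width: 0.261
```

```bash
python3 prof.py 90
```

```text
ptr (-34, -31) 88.78
ptr (-36, -33) 88.79
ptr (-38, -35) 88.85
ptr (-40, -37) 89.0
idx (-47, -44) 90.25
idx (-50, -47) 90.33
idx (-54, -50) 90.2
idx (-58, -54) 90.0
```

Request:
apply_moves([
  {"tx": 0, "ty": 0.0012, "tz": 0, "roll": 0},
  {"tx": 0, "ty": 0, "tz": 0, "roll": 0},
  {"tx": 0, "ty": 0, "tz": 0, "roll": 0},
  {"tx": 0, "ty": 0, "tz": 0, "roll": 0},
])

```text
time: 5.95
eef_pos: [590.5, -91.2, 63.6]
ee_rot: [0.486, 0.514, -0.513, -0.486]
contact_force: [-0.4, -1.3, 6.7]
width: 0.262
```

Request:
apply_moves([
  {"tx": 0, "ty": 0, "tz": 0, "roll": 0},
  {"tx": 0, "ty": 0, "tz": 0, "roll": 0},
  {"tx": 0, "ty": 0, "tz": 0, "roll": 0},
  {"tx": 0, "ty": 0, "tz": 0, "roll": 0},
  {"tx": 0, "ty": 0, "tz": 0.03, "roll": 0},
  {"tx": 0, "ty": 0, "tz": 0.04, "roll": 0},
  {"tx": 0, "ty": 0, "tz": 0.02, "roll": 0},
], hand=0.05)

```text
time: 6.65
eef_pos: [591.4, -92.1, 155.7]
ee_rot: [0.487, 0.514, -0.513, -0.485]
contact_force: [0.9, -0.2, 0.2]
width: 0.571
```

```bash
python3 prof.py 90
```

```text
ptr (-34, -31) 90.24
ptr (-36, -33) 90.14
ptr (-38, -35) 90.07
ptr (-40, -37) 90.02
idx (-47, -44) 90.33
idx (-50, -47) 90.3
idx (-54, -50) 90.12
idx (-58, -54) 90.04
```

Pointer 90.1 (+0.35 parallax) against index 90.2, so the carriage is aligned. Next is the thumb post at about (532, 141).

Request:
apply_moves([
  {"tx": -0.005, "ty": 0.02, "tz": 0, "roll": 0},
  {"tx": -0.01, "ty": 0.04, "tz": 0, "roll": 1},
  {"tx": -0.01, "ty": 0.04, "tz": 0, "roll": 1},
  {"tx": -0.01, "ty": 0.04, "tz": 0, "roll": 1},
  {"tx": -0.01, "ty": 0.04, "tz": 0, "roll": 2},
  {"tx": -0.01, "ty": 0.035, "tz": 0, "roll": 2},
  {"tx": -0.004, "ty": 0.018, "tz": 0, "roll": 0},
  {"tx": 0, "ty": 0, "tz": 0, "roll": 0},
  {"tx": 0, "ty": 0, "tz": 0, "roll": 0},
], hand=0.06)

```text
time: 7.6
eef_pos: [530.5, 141.0, 151.8]
ee_rot: [-0.453, -0.542, 0.543, 0.454]
contact_force: [0.1, -0.6, 0.3]
width: 0.685
```

```bash
python3 - <<'E'
from h import *
for n in('top','scene'):
    f=grab(n);C=cloud(f);box=(490,575,100,180)
    m=(C[...,2]>76)&(C[...,2]<92)&(np.hypot(C[...,0]-532,C[...,1]-141)<16)
    p=C[m]; print(n,len(p),((p.max(0)+p.min(0))/2).round(1) if len(p) else '')
s=f; cv2.imwrite('pics/p1.png',cv2.resize(s['img'][80:230,180:380],None,fx=4,fy=4,interpolation=cv2.INTER_CUBIC))
E
```

```text
top 0 
scene 27 [532.8 140.2  82.2]
```

View pics/p1.png

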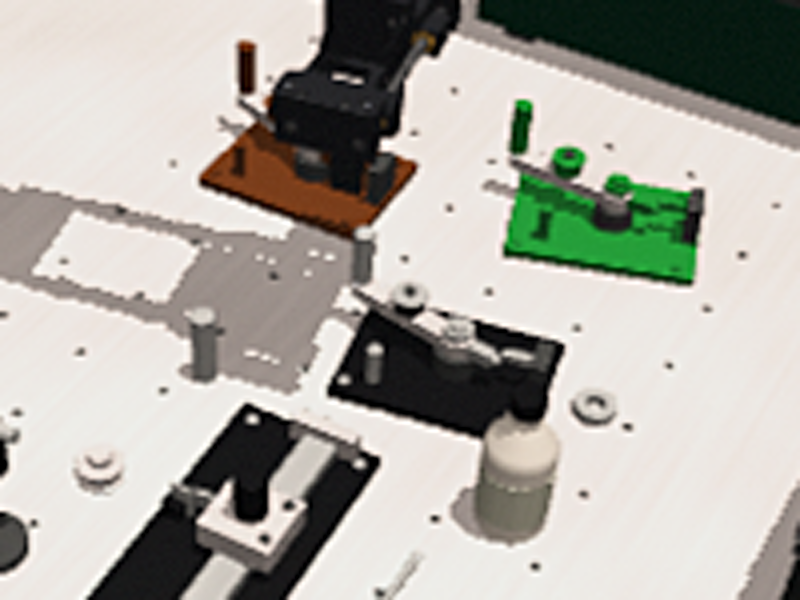

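The gripper is over the black unit's post (363,240 in the crop), clear of the brown and green ones. I'll descend to TCP z of about 52, above the arm's 40 mm top, and close.

Request:
apply_moves([
  {"tx": 0.002, "ty": 0, "tz": -0.02, "roll": 0},
  {"tx": 0, "ty": 0, "tz": -0.03, "roll": 0},
  {"tx": 0, "ty": 0, "tz": -0.03, "roll": 0},
  {"tx": 0, "ty": 0, "tz": -0.02, "roll": 0},
  {"tx": 0, "ty": 0, "tz": 0, "roll": 0},
  {"tx": 0, "ty": 0, "tz": 0, "roll": 0},
])

```text
time: 8.3
eef_pos: [533.2, 140.1, 52.6]
ee_rot: [-0.454, -0.542, 0.542, 0.454]
contact_force: [0.6, -0.0, -0.2]
width: 0.682
```

Request:
apply_moves([
  {"tx": 0, "ty": 0, "tz": 0, "roll": 0},
  {"tx": 0, "ty": 0, "tz": 0, "roll": 0},
  {"tx": 0, "ty": 0, "tz": 0, "roll": 0},
  {"tx": 0, "ty": 0, "tz": 0, "roll": 0},
  {"tx": 0, "ty": 0, "tz": 0, "roll": 0},
  {"tx": 0, "ty": 0, "tz": 0, "roll": 0},
  {"tx": 0, "ty": 0, "tz": 0, "roll": 0},
], hand=0.005, newtons=30)

```text
time: 9.0
eef_pos: [532.5, 142.4, 53.0]
ee_rot: [0.453, 0.542, -0.542, -0.455]
contact_force: [-2.4, 5.0, 2.1]
width: 0.171
```

Request:
apply_moves([
  {"tx": -0.001, "ty": -0.006, "tz": 0, "roll": 0},
  {"tx": -0.0006, "ty": -0.006, "tz": 0, "roll": 0},
  {"tx": 0, "ty": -0.006, "tz": 0, "roll": 0},
  {"tx": 0.0004, "ty": -0.006, "tz": 0, "roll": 0},
  {"tx": 0.0008, "ty": -0.006, "tz": 0, "roll": 0},
  {"tx": 0.001, "ty": -0.006, "tz": 0, "roll": 0},
  {"tx": 0.0015, "ty": -0.006, "tz": 0, "roll": 0},
  {"tx": 0.002, "ty": -0.006, "tz": 0, "roll": 0},
  {"tx": 0.002, "ty": -0.005, "tz": 0, "roll": 0},
  {"tx": 0, "ty": 0, "tz": 0, "roll": 0},
])

```text
time: 10.0
eef_pos: [535.6, 90.2, 52.7]
ee_rot: [-0.451, -0.541, 0.543, 0.457]
contact_force: [-11.7, 11.0, 11.0]
width: 0.169
```

```bash
python3 - <<'E'
from h import *
for n in('top','scene'): f=grab(n)
o=robot.get_obs(); print(o['time'],o['eef_pos'].round(1),o['contact_force'].round(1),o['width'])
cv2.imwrite('pics/p2.png',cv2.resize(f['img'][90:230,200:340],None,fx=4.2,fy=4.2,interpolation=cv2.INTER_CUBIC))
E
python3 prof.py 90
```

```text
10.1 [535.4  90.4  52.7] [-10.7   9.1  10.7] 0.17064616515027844
ptr (-34, -31) 90.16
ptr (-36, -33) 89.99
ptr (-38, -35) 89.79
ptr (-40, -37) 89.65
idx (-47, -44) 90.14
idx (-50, -47) 90.24
idx (-54, -50) 90.15
idx (-58, -54) 89.99
```

View pics/p2.png

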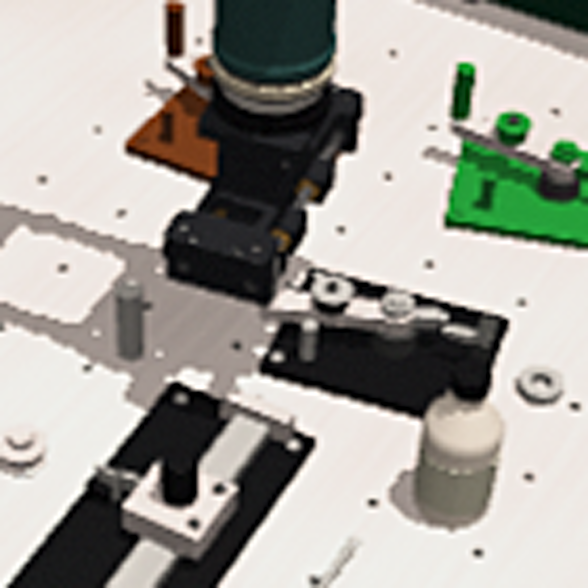

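```bash
python3 - <<'E'
from h import *
f=load('scene');C=cloud(f)
def top(u,v,h=9):
    u=u/4.2+200;v=v/4.2+90; P=C[int(v)-h:int(v)+h,int(u)-h:int(u)+h].reshape(-1,3); return P
P=top(332,285); p=P[(P[:,2]>54)&(P[:,2]<62)]; r=(p.max(0)+p.min(0))/2; print('roller',len(p),r.round(1),np.ptp(p,axis=0).round(1))
P=top(400,300,7); p=P[(P[:,2]>41)&(P[:,2]<62)]; print(np.sort(p[:,2]).round(0)[-15:]); q=(p.max(0)+p.min(0))/2; print('pivot cap',len(p),q.round(1),np.ptp(p,axis=0).round(1))
E=robot.get_obs()['eef_pos']
for a,b in(((620.9,124.8),r),((620.9,124.8),E),(q,r),(q,E),(r,E)):
    d=np.asarray(b)[:2]-np.asarray(a)[:2]; h=np.degrees(np.arctan2(d[1],d[0]))%360; print('len',np.hypot(*d).round(1),'head',h.round(1),'phi(yaw10.5)',np.radians(h-10.5-159.1).round(3))
E
```

```text
roller 34 [580.2 107.3  56.6] [22.6 23.4  5.1]
[50. 50. 50. 50. 51. 51. 51. 51. 52. 52. 52. 52. 53. 53. 56.]
pivot cap 50 [621.5 127.1  48.5] [35.2 21.7 14.5]
len 44.3 head 203.2 phi(yaw10.5) 0.586
len 92.1 head 201.9 phi(yaw10.5) 0.564
len 45.9 head 205.6 phi(yaw10.5) 0.628
len 93.5 head 203.1 phi(yaw10.5) 0.584
len 47.8 head 200.7 phi(yaw10.5) 0.542
```

Request:
apply_moves([
  {"tx": -0.001, "ty": -0.001, "tz": 0, "roll": 0},
  {"tx": 0, "ty": 0, "tz": 0, "roll": 0},
  {"tx": 0, "ty": 0, "tz": 0, "roll": 0},
  {"tx": 0, "ty": 0, "tz": 0, "roll": 0},
  {"tx": 0, "ty": 0, "tz": 0, "roll": 0},
  {"tx": 0, "ty": 0, "tz": 0, "roll": 0},
])

```text
time: 10.75
eef_pos: [535.6, 90.0, 52.8]
ee_rot: [-0.452, -0.542, 0.542, 0.456]
contact_force: [-7.2, 10.6, 6.9]
width: 0.17
```

```bash
python3 prof.py 90 | head -6; python3 - <<'E'
from h import *
f=grab('scene');C=cloud(f)
p=C.reshape(-1,3); p=p[(p[:,2]>54)&(p[:,2]<62)&(np.hypot(p[:,0]-580,p[:,1]-106)<17)]; r=(p.max(0)+p.min(0))/2
d=r[:2]-[620.9,124.8]; print('phi',np.arctan2(d[1],d[0])%(2*np.pi)-np.radians(169.6))
o=robot.get_obs(); print(o['eef_pos'].round(1),o['contact_force'].round(1),np.abs(o['qvel']).max().round(4))
E
```

```text
ptr (-34, -31) 90.14
ptr (-36, -33) 89.98
ptr (-38, -35) 89.76
ptr (-40, -37) 89.62
idx (-47, -44) 90.16
idx (-50, -47) 90.23
phi 0.5955457701451041
[535.5  90.   52.8] [-7.5 10.9  7.2] 0.0016
```

Spring force at the post is 10.9 N, which matches the expected 10–11 N at about 0.6 rad. The measured angle is about 0.58–0.60 rad and the arm is still, so I'm handing in.

```bash
python3 -c "
from station import robot
print(robot.finish_job())"
```

```text
the job is handed in; nothing more can be done
None
```

I slid the carriage by its knob until the pointer stood opposite the index fin and let go. Then I gripped the black tensioner's thumb post, swung it past the click, and handed in while still holding it. The station gives no verdict, so these are my own last checks:

- **Carriage:** the pointer was within about 0.5 mm of the index fin along the rail, in the top camera. It stayed there after the tensioner push.
- **Tensioner angle:** about 0.6 rad at the last reading, inside the 0.47–0.72 window. Separate estimates just before the last small nudge ranged from 0.54 to 0.63, because the plate's yaw is only known to about 1.5°.
- **Hold:** 10.9 N along world y, about the push direction, which fits the expected 10–11 N at 0.6 rad. The grip was set to 30 N, and the arm was still.
- **Bystanders:** the pictures I looked at showed none of those in view moved. I did not measure each one's position at the end.

One disagreement on the way: my first estimate of the slide distance (91.7 mm) was about 2 mm short. I fixed that by measuring again at the index.

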